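Fit the nested lids on a deburring drum and lift the outer cover off alone

TASK

Close the open hexagonal deburring drum with its pair of hexagonal lids, which stand nested beside it: lift both together by the inner lid's steel stud, turn them to match the drum, lower them until the inner lid sits fully home in the mouth, and let go of the stud. Then take the outer cover by its collar and lift it straight off, leaving the inner lid seated, and finish while still holding the cover level over the drum, clear above the top of the stud, so that the seal can be inspected. Do not part the lids before they are on the drum, do not drop them, and leave the drum where it stands and the spanner and the sanding block where they lie.

Things in the scene. Friction and masses are not known exactly. Their poses are not given: they have to be found in the camera images.
- drum: Black hexagonal barrel, open at the top, 2.4 kg, loose on the bench: 104 mm across flats and 70 mm high, then a neck 88 mm across flats up to the rim, 84 mm above the bench. The mouth is a hexagon 78 mm across flats. Origin at the centre of its underside, z up, x towards the middle of a flat (every turn of 60 degrees fits alike).
- drum_mouth (a point): Centre of the drum's mouth, in the plane of its rim, 84 mm above the bench; axes as the drum's.
- inner_lid: Inner lid, 0.26 kg: black hexagonal plug 18 mm deep, 73 mm across flats, its lowest 8 mm tapering to 66 mm; grey flange above it 6 mm thick, 93 mm across flats; on that an upright round steel stud, 18 mm diameter, 64 mm tall. Starts standing on its plug on the bench. Origin at the centre of the plug's underside, z up, x towards a flat.
- stud_top (a point): Centre of the top of the inner lid's stud, 88 mm above the underside of the plug; axes as the inner lid's. When the lid is fully home its flange lies on the rim and this point is 70 mm above drum_mouth.
- cover: Outer cover, 0.18 kg: aluminium hexagonal cap, 104 mm across flats. Plate 4 mm thick with a 24 mm hole for the stud, skirt 16 mm down round the flange with 2.5 mm to spare, round collar on top. It merely rests on the flange: lifting the stud carries both lids, lifting the collar takes the cover alone. Origin at the centre of the plate's underside, z up, x towards a flat.
- cover_collar (a point): Centre of the cover's round knurled collar, half-way up: 46 mm diameter, 30 mm high, bored 24 mm. The plate's top is 15 mm below this point, the skirt's lower edge 35 mm below. Nested, it is 45 mm below stud_top and the stud stands 30 mm proud of the collar. Axes as the cover's.
- spanner: Bystander: a combination spanner, 166 mm long, 8 mm thick, lying flat on the bench between the drum and the lids; origin at its underside's centre.
- sanding_block: Bystander: a cork sanding block, 61 x 111 x 34 mm, lying on the bench to the right; origin at its underside's centre.
There are look-alikes about, which are no part of the job. What is shaped like the inner_lid but purple is not meant.

How it is judged (in metres and radians):
On the way:
1. both lids sit nested on the drum, the inner lid fully home, and the stud has been let go (z of stud_top in the frame of drum_mouth between 0.06 and 0.0725 m and horizontal distance between stud_top and drum_mouth below 0.006 m and angle between the z axis of stud_top and the z axis of drum_mouth, either way round below 0.04 rad and z of cover_collar in the frame of stud_top below -0.041 m and contact force between the fingers and inner_lid below 0.2 N), for 0.2 s.
At the end, for the whole second after the job is handed in: The inner lid is fully home (stud top within 2.5 mm of 70 mm above drum_mouth, within 6 mm of its axis, square), untouched; the cover is still in the fingers, touching nothing else, skirt above the stud top, within 60 mm of the drum axis, level within 0.2 rad; drum within 30 mm of its start (z of stud_top in the frame of drum_mouth between 0.06 and 0.0725 m and horizontal distance between stud_top and drum_mouth below 0.006 m and angle between the z axis of stud_top and the z axis of drum_mouth, either way round below 0.04 rad and z of cover_collar in the frame of stud_top above 0.036 m and horizontal distance between cover_collar and drum_mouth below 0.06 m and angle between cover_collar's own z axis and vertical below 0.2 rad and contact force between the fingers and cover above 1 N and contact force between each of cover, the arm and inner_lid below 0.1 N and contact force between cover and drum below 0.1 N and linear speed of cover below 0.03 m/s and distance of drum_mouth from where it was at the start of the episode below 0.03 m); the arm keeps its last pose, push and grip.
It fails at once if the cover lifted more than 6 mm off the inner lid while the inner lid is not home on the drum (more than 5 mm above its seat, or elsewhere) (z of cover_collar in the frame of stud_top above -0.039 m and (z of stud_top in the frame of drum_mouth above 0.075 m or horizontal distance between stud_top and drum_mouth above 0.012 m)).
It fails at once if the lids let go in the air, or more than 20 mm above their seat (height (world z) of stud_top above 0.105 m and z of stud_top in the frame of drum_mouth above 0.09 m and contact force between the fingers and inner_lid below 0.05 N and contact force between the fingers and cover below 0.05 N).
It fails at once if the drum shoved more than 30 mm or tipped (distance of drum_mouth from where it was at the start of the episode above 0.03 m or angle between drum_mouth's own z axis and vertical above 0.2 rad).
It fails at once if the spanner or the sanding block pushed more than 25 mm (distance of any of spanner, sanding_block from where it was at the start of the episode above 0.025 m).
It also fails if it takes over 48 s, if anything falls off the work surface, if the arm or the gripper's body presses on something with over 40 N, if the wrist force passes 120 N, or if a joint passes its speed limit or range.

ROBOT

A 7-joint arm with a two-finger parallel gripper is mounted at the origin on the work surface; the furniture and walls round the work are solid. World frame = base frame: x ahead of the robot, y to its left, z up, the work surface at z = 0. Lengths are in mm, angles in degrees, forces in N, time in s.
With the tool pointing down it reaches from about 400 to 925 mm from the base axis. Payload 5.6 kg.
Tool frame: the origin (TCP) lies midway between the tips of the shut fingers; the grasp point (between the pads) lies 19 mm behind it; z points along the fingers, y is the line along which they close (so a half turn about z gives the same grasp; the last joint's range is limited). The gripper opens to 85 mm and grips with 20 to 120 N. Pads are 22 mm wide; open, the fingers measure 114 mm over their backs; the gripper's body (76 mm by 85 mm) begins 54 mm behind the grasp point. The pads swing forward as they close: fully open they stand 13 mm farther back than shut.
Start: joints at [-70.588, 26.786, -0.665, 91.828, 0.344, 61.387, -3.226], TCP at [242.224, 603.188, 231.29] pointing down, gripper open.
Joint ranges: [-144.91, 144.91], [-17.63, 115.5], [-89.93, 88.59], [15.96, 139.68], [-74.01, 254.01], [8.47, 105.57], [-167.45, 167.45]. Speed limits (degrees/s): [147.25, 147.25, 180, 180, 180, 180, 180].

INTERFACE

Orientations are given as [roll, pitch, yaw] about the fixed x, y, z axes, in that order (R = Rz(yaw) Ry(pitch) Rx(roll)).
In Python, from station import monitor, imaging, ticket gives the robot as it stands.
- The arm moves only by the tool jog_arm, never from a script. Its argument "motion" is a list of rows, each an object of numbers: "tx", "ty", "tz": the shift along the tool's x, y, z in m; "turn": the turn about the tool's z in degrees. A call has exactly 10 rows; each row shifts and turns the commanded pose from where the row before left it, along the tool's axes as they then stand; what a row does not reach is not made up. A row lasts 1/12 s, in which the tool goes at most 41.7 mm and 7.16 degrees, less where a joint would pass 70% of its speed; a pose out of reach is approached as far as the arm can. A call with a gripper value outside its range is refused whole. "fingers" is the finger opening in m, from 0 to 0.0854, set as the call begins (left out, the last holds). The fingers move at their own pace and stop on an object; the grip force is fixed at half the most. Time passes only in rows, so rows that do not move let the fingers close, or fill a call up. It gives the time, the measured TCP pose, the force, the opening and the grip force at its end, in the units of the state.
- monitor.state(): the state, without advancing time (a new reading comes with each control period).
- imaging.snapshot(name): name is "scene" or "top"; returns (picture, depth): 420x560x3 uint8, red, green, blue; 420x560 float32, mm along the optical axis (not along the pixel's ray), 0 where there is no reading.
- imaging.camera_info(name): a dict with "K" (3x3 intrinsics, pixels), "extrinsics" (4x4, takes a point from camera to world coordinates). Camera axes: x right, y up, looking along -z (the intrinsics and any distortion apply to the point x, -y, -z); pixel columns grow to the right and rows downward; lengths in mm; the calibration is good to about 2 mm. A picture is of the moment at which its call begins. camera_info takes no time and is no camera call.
- ticket.finish_job(): hands the job in; it is judged then, once.
The state is a dict: "time_s": time; "q": joint angles; "qd": joint speeds; "joint_torque": joint torques, N m; "tcp_pos": TCP position; "tool_rot": TCP orientation; "ft_force": force on the tool from outside, world axes, zero at the start; "wrist_torque": the same for the moment, N m; "gripper_width": opening from 0.0 (shut) to 1.0 (fully open); "grip_force": force on a finger pad.
Only numpy, scipy, OpenCV 4.12 (cv2) and the standard library are available. Lean on these libraries where they do the work, as an engineer would, in place of code of your own. Each camera call takes 0.05 s, during which the arm holds its last target. There are 200 camera calls.

## Working session

There is one attempt and no reset: what is moved stays moved. The work goes in short steps, Python scripts to look and compute and a tool call to move; the robot and the scene stay as the last step left them, time stands still between calls to the robot, and variables do not carry over. Pictures are saved under pics/ and viewed, at most 10 in all, crops included, and the job is handed in when it is done.

Besides the shell and the picture viewer there is one more tool, called after ">>>" by a JSON object that holds its "fn" and its "kwargs", one argument or row to a line. jog_arm: Moves the arm, as the interface text tells. Its arguments: {"type":"object","properties":{"motion":{"type":"array","items":{"type":"object","properties":{"tx":{"type":"number"},"ty":{"type":"number"},"tz":{"type":"number"},"turn":{"type":"number"}}}},"fingers":{"type":"number"}},"required":["motion"]}

```bash
mkdir -p pics; cat > h.py <<'E'
import numpy as np,cv2
from station import monitor,imaging,ticket
def snap(n,save=None):
    p,d=imaging.snapshot(n); c=imaging.camera_info(n)
    if save: cv2.imwrite('pics/'+save,p[:,:,::-1]); np.save('pics/'+save+'.npy',d)
    return p,d,np.array(c['K']),np.array(c['extrinsics']),c
def pts(d,K,E):
    v,u=np.mgrid[:d.shape[0],:d.shape[1]]
    x=(u-K[0,2])/K[0,0]*d; y=(v-K[1,2])/K[1,1]*d
    P=np.stack([x,-y,-d,np.ones_like(d)],-1)@E.T
    P=P[...,:3]; P[d<=0]=np.nan
    return P
E
python3 - <<'E'
from h import *
for n in('scene','top'):
    p,d,K,E,c=snap(n,n+'0.png'); print(n,c)
s=monitor.state();print(s)
E
```

```text
scene {'K': array([[454.00242084,   0.        , 281.29809105],
       [  0.        , 454.00242084, 208.91537312],
       [  0.        ,   0.        ,   1.        ]]), 'extrinsics': array([[ 2.92662422e-01, -7.29017103e-01,  6.18775218e-01,
         1.16403628e+03],
       [ 9.56085227e-01,  2.33789502e-01, -1.76758329e-01,
        -2.59864497e+02],
       [-1.58033050e-02,  6.43332366e-01,  7.65423885e-01,
         7.17841668e+02],
       [ 0.00000000e+00,  0.00000000e+00,  0.00000000e+00,
         1.00000000e+00]])}
top {'K': array([[513.74399065,   0.        , 284.86947744],
       [  0.        , 513.74399065, 211.45370714],
       [  0.        ,   0.        ,   1.        ]]), 'extrinsics': array([[ 3.94318254e-03,  9.96944090e-01, -7.80187953e-02,
         5.39981048e+02],
       [-9.99550701e-01,  1.61123801e-03, -2.99299246e-02,
        -1.19575475e+02],
       [-2.97127546e-02,  7.81017607e-02,  9.96502517e-01,
         1.13635189e+03],
       [ 0.00000000e+00,  0.00000000e+00,  0.00000000e+00,
         1.00000000e+00]])}
{'time_s': 0.1, 'q': array([-70.58717744,  26.83190072,  -0.66367763,  91.87537785,
         0.34548631,  61.38548155,  -3.22313173]), 'qd': array([ 1.18026469e-01, -1.29366241e-01, -6.63909312e-02, -1.76874510e-01,
       -2.60823188e-02, -3.91549389e-05, -1.16599598e-02]), 'joint_torque': array([ 3.15056996e-04, -5.33526063e+01,  2.10257072e-02, -2.51967609e+01,
        1.13883967e-02,  4.31633307e-03,  4.60009460e-05]), 'tcp_pos': array([242.09088757, 602.70363369, 230.42478057]), 'tool_rot': array([-1.79909555e+02,  8.56321063e-03,  1.58122218e+02]), 'ft_force': array([ 0.8125247 ,  0.22033196, -0.18249906]), 'wrist_torque': array([-0.00486849,  0.00308202, -0.00755643]), 'grip_force': 0.0, 'gripper_width': 0.9955157586203152}
```

View pics/top0.png

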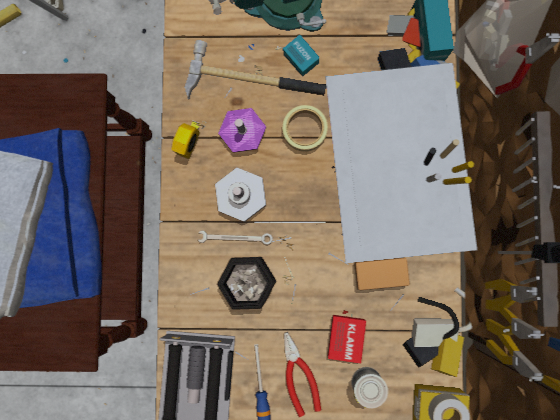

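View pics/scene0.png

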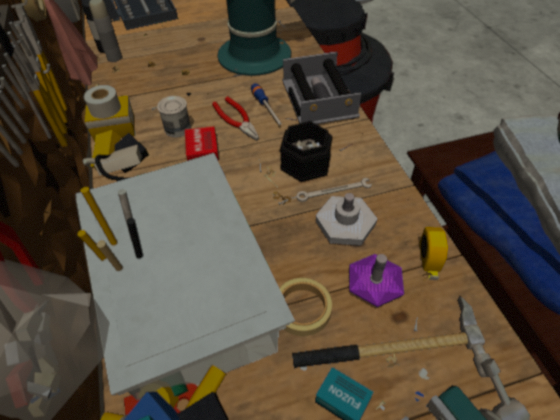

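Top view: white/aluminium hexagon with stud at (240,194) is the nested lids. It could be confused with the purple look-alike at (241,130), which is excluded, and the drum is at (247,283). The spanner is at (235,238) and the sanding block at (382,274). I'm measuring from depth and checking a close crop.

```bash
cat >> h.py <<'E'
def hexfit(Q):
    from scipy.optimize import minimize
    h=cv2.convexHull(Q.astype(np.float32))[:,0]
    # min enclosing hexagon: for each angle, widths in 3 directions
    best=None
    for a in np.arange(0,60,.5):
        n=np.array([[np.cos(np.radians(a+60*k)),np.sin(np.radians(a+60*k))] for k in range(6)])
        s=np.percentile(h@n.T,100,axis=0)
        A=np.c_[n,np.ones(6)]; x,r,_,_=np.linalg.lstsq(A,s,rcond=None)
        w=s.sum()
        if best is None or w<best[0]: best=(w,a,x[:2],x[2]*2,np.abs(A@x-s).max())
    return best
E
python3 - <<'E'
from h import *
im=cv2.imread('pics/top0.png')
cr=np.hstack([cv2.resize(im[y:y+80,x:x+80],(390,390),interpolation=cv2.INTER_CUBIC) for x,y in((200,154),(207,243))])
cv2.imwrite('pics/crop0.png',cr)
for n in('top','scene'):
    c=imaging.camera_info(n);d=np.load(f'pics/{n}0.png.npy');P=pts(d,np.array(c['K']),np.array(c['extrinsics']))
    np.save(f'pics/{n}P.npy',P)
    X,Y,Z=P[...,0],P[...,1],P[...,2]
    print(n)
    def sel(cx,cy,r,lo,hi): return P[(np.hypot(X-cx,Y-cy)<r)&(Z>lo)&(Z<hi)]
    cl=P[194,240] if n=='top' else P[195,348]; print('stud px',cl)
    cx,cy=cl[:2]
    for nm,lo,hi,r in(('stud',80,95,25),('collar',52,62,30),('plate',21,35,75)):
        q=sel(cx,cy,r,lo,hi)
        if len(q)>5: print(nm,len(q),q.mean(0),np.median(q[:,2]),cv2.minEnclosingCircle(q[:,:2].astype(np.float32)))
    q=sel(cx,cy,75,21,35); print('cover hex',hexfit(q[:,:2]))
    g=P[270:300,230:265].reshape(-1,3) if n=='top' else P
    dc=P[283,247] if n=='top' else P[150,306]
    q=sel(dc[0],dc[1],80,78,92); print('rim',dc,len(q),np.median(q[:,2]),hexfit(q[:,:2]))
    q=sel(dc[0],dc[1],80,62,92); print('drum',hexfit(q[:,:2]))
P=np.load('pics/topP.npy')
for nm,u,v in(('sheet',400,160),('handle',195,370),('yellow',460,180),('purple',240,128),('block',382,274),('can',370,387),('table',300,200)): print(nm,P[v,u])
E
```

```text
top
stud px [659.49729284   6.09046662  74.25244363]
stud 62 [664.34924282  12.12473434  87.24270449] 87.20307506664369 ((664.5106201171875, 12.773811340332031), 8.85938549041748)
collar 262 [664.26443362  11.50679565  57.21376923] 57.39190372580185 ((664.9720458984375, 11.803571701049805), 23.063331604003906)
plate 1577 [664.06751223  11.82122326  27.61440516] 27.49099402334059 ((664.2847900390625, 13.178703308105469), 58.90566635131836)
cover hex (np.float64(313.0387830466451), np.float64(38.0), array([665.0178388 ,  12.68072598]), np.float64(104.34626101554844), np.float64(0.20173835198613688))
rim [473.43005718  -6.98674142  41.678618  ] 372 83.29114359289838 (np.float64(264.4696989618932), np.float64(2.0), array([475.20991848,  -5.23710628]), np.float64(88.15656632063094), np.float64(0.1041298175001657))
drum (np.float64(319.1487998517446), np.float64(1.5), array([475.7106162 ,  -5.33940197]), np.float64(106.38293328391491), np.float64(0.3507899609050469))
scene
stud px [661.51480705  12.6783365   89.37497685]
stud 82 [665.22736436  12.89522414  86.97265108] 87.99242368427883 ((
[... 500 characters left out ...]
24 -19.19168425  83.64412641] 281 83.81681848059338 (np.float64(260.65876211004536), np.float64(2.5), array([476.48179308,  -4.62315874]), np.float64(86.88625403668195), np.float64(2.5366141610279556))
drum (np.float64(298.66833041785844), np.float64(2.5), array([481.5529994 ,  -6.94390666]), np.float64(99.55611013928626), np.float64(4.695803564691744))
sheet [ 720.52684878 -315.4316959   131.01770325]
handle [292.39627942 100.00560859  44.9118386 ]
yellow [ 666.9755302  -400.61688546  230.16219331]
purple [800.1959801    8.01315747  70.79812156]
block [ 493.33987016 -293.8877605    29.00831035]
can [ 268.13273878 -260.95824524   69.5256571 ]
table [ 654.15105948 -118.97528796    3.72681383]
```

View pics/crop0.png

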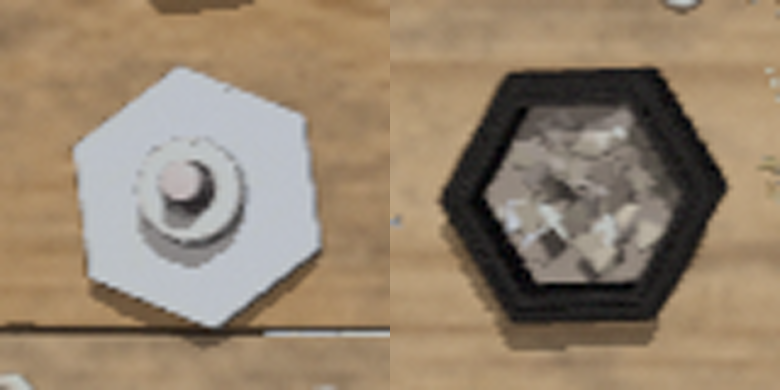

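```bash
python3 - <<'E'
from h import *
for n in('top','scene'):
    P=np.load(f'pics/{n}P.npy');X,Y,Z=P[...,0],P[...,1],P[...,2]
    for y0 in range(-150,650,100):
        print(n,y0,[int(np.nanmax(Z[m])) if (m:=(X>x0)&(X<x0+100)&(Y>y0)&(Y<y0+100)).sum()>3 else -1 for x0 in range(100,1000,100)])
y=np.radians(158.12);R=np.array([[np.cos(y),np.sin(y)],[np.sin(y),-np.cos(y)]])
for t in((664.7,12.7),(475.5,-5)): print(R.T@(np.array(t)-[242.2,603.2]))
print(R.T@np.array([475.5-664.7,-5-12.7]))
E
```

```text
top -150 [27, 25, 19, 87, 58, 7, 27, 31, 41]
top -50 [30, 63, 76, 87, 88, 93, 89, 92, 27]
top 50 [69, 72, 77, 69, 10, 33, 68, 65, 31]
top 150 [69, 71, 75, 6, 7, 7, 66, 6, 6]
top 250 [-1, -1, -1, -1, -1, -1, -1, -1, -1]
top 350 [-1, -1, -1, -232, -233, -239, -1, -1, -1]
top 450 [-333, -320, -320, -193, -106, -85, -84, -186, -319]
top 550 [-331, -320, -99, -86, -84, -81, -84, -188, -321]
scene -150 [24, 23, 19, 86, 64, 5, 28, 28, 40]
scene -50 [75, 62, 76, 87, 87, 90, 89, 90, 27]
scene 50 [77, 71, 76, 71, 10, 31, 68, 66, 30]
scene 150 [76, 70, 76, 5, 5, 5, 66, 5, 5]
scene 250 [-1, -1, -1, -1, -1, -1, -1, -1, -1]
scene 350 [-1, -1, -1, -231, -233, -240, -1, -1, -1]
scene 450 [-331, -322, -322, -193, -103, -87, -89, -221, -323]
scene 550 [-329, -323, -91, -86, 13, -81, -182, -633, -1]
[-612.12382519 -390.5136651 ]
[-443.14873407 -477.44667712]
[168.97509113 -86.93301202]
```

>>> {"fn": "jog_arm", "kwargs": {
  "motion": [
    {"tx":-0.0306,"ty":-0.0195},
    {"tx":-0.0306,"ty":-0.0195},
    {"tx":-0.0306,"ty":-0.0195},
    {"tx":-0.0306,"ty":-0.0195},
    {"tx":-0.0306,"ty":-0.0195},
    {"tx":-0.0306,"ty":-0.0195},
    {"tx":-0.0306,"ty":-0.0195},
    {"tx":-0.0306,"ty":-0.0195},
    {"tx":-0.0306,"ty":-0.0195},
    {"tx":-0.0306,"ty":-0.0195}
  ],
  "fingers": 0.0854
}}

```text
invalid input
```

>>> {"fn": "jog_arm", "kwargs": {
  "motion": [
    {"tx":-0.0306,"ty":-0.0195},
    {"tx":-0.0306,"ty":-0.0195},
    {"tx":-0.0306,"ty":-0.0195},
    {"tx":-0.0306,"ty":-0.0195},
    {"tx":-0.0306,"ty":-0.0195},
    {"tx":-0.0306,"ty":-0.0195},
    {"tx":-0.0306,"ty":-0.0195},
    {"tx":-0.0306,"ty":-0.0195},
    {"tx":-0.0306,"ty":-0.0195},
    {"tx":-0.0306,"ty":-0.0195}
  ]
}}

```text
invalid input
```

>>> {"fn": "jog_arm", "kwargs": {
  "motion": [
    {"tx":-0.0306,"ty":-0.0195,"tz":0,"turn":0},
    {"tx":-0.0306,"ty":-0.0195,"tz":0,"turn":0},
    {"tx":-0.0306,"ty":-0.0195,"tz":0,"turn":0},
    {"tx":-0.0306,"ty":-0.0195,"tz":0,"turn":0},
    {"tx":-0.0306,"ty":-0.0195,"tz":0,"turn":0},
    {"tx":-0.0306,"ty":-0.0195,"tz":0,"turn":0},
    {"tx":-0.0306,"ty":-0.0195,"tz":0,"turn":0},
    {"tx":-0.0306,"ty":-0.0195,"tz":0,"turn":0},
    {"tx":-0.0306,"ty":-0.0195,"tz":0,"turn":0},
    {"tx":-0.0306,"ty":-0.0195,"tz":0,"turn":0}
  ]
}}

```text
time_s: 0.93
tcp_pos: [454.1, 306.5, 231.1]
tool_rot: [-180.0, -0.0, 158.1]
ft_force: [1.1, -0.3, -0.3]
gripper_width: 1.003
grip_force: 0.0
```

>>> {"fn": "jog_arm", "kwargs": {
  "motion": [
    {"tx":-0.0306,"ty":-0.0195,"tz":0,"turn":0},
    {"tx":-0.0306,"ty":-0.0195,"tz":0,"turn":0},
    {"tx":-0.0306,"ty":-0.0195,"tz":0,"turn":0},
    {"tx":-0.0306,"ty":-0.0195,"tz":0,"turn":0},
    {"tx":-0.0306,"ty":-0.0195,"tz":0,"turn":0},
    {"tx":-0.0306,"ty":-0.0195,"tz":0,"turn":0},
    {"tx":-0.0306,"ty":-0.0195,"tz":0,"turn":0},
    {"tx":-0.0306,"ty":-0.0195,"tz":0,"turn":0},
    {"tx":-0.0306,"ty":-0.0195,"tz":0,"turn":0},
    {"tx":-0.0306,"ty":-0.0195,"tz":0,"turn":0}
  ]
}}

```text
time_s: 1.77
tcp_pos: [665.3, 11.7, 230.8]
tool_rot: [-180.0, -0.0, 158.1]
ft_force: [0.9, 0.8, 0.4]
gripper_width: 1.003
grip_force: 0.0
```

```bash
python3 - <<'E'
from h import *
s=monitor.state();print(s['tcp_pos'],s['tool_rot'],s['q'])
p,d,*_=snap('scene','s1.png')
E
```

```text
[665.29763055  11.67105459 230.83221905] [-1.79983167e+02 -4.52260804e-02  1.58125578e+02] [-13.8652038   28.45254103  14.07021712  90.25580051  -7.52173453
  62.26955766  70.20871276]
```

View pics/s1.png

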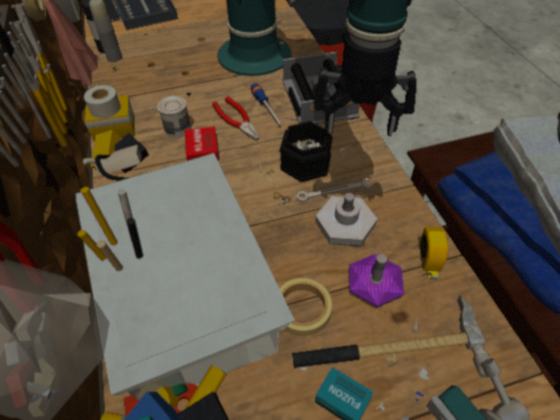

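The gripper is above the nested lids (stud at (348,200)), fingers at (322,108) and (395,125), and everything else is unmoved. Now I descend.

>>> {"fn": "jog_arm", "kwargs": {
  "motion": [
    {"tx":0.001,"ty":0.001,"tz":0.02,"turn":0},
    {"tx":0,"ty":0,"tz":0.022,"turn":0},
    {"tx":0,"ty":0,"tz":0.022,"turn":0},
    {"tx":0,"ty":0,"tz":0.022,"turn":0},
    {"tx":0,"ty":0,"tz":0.022,"turn":0},
    {"tx":0,"ty":0,"tz":0.022,"turn":0},
    {"tx":0,"ty":0,"tz":0.02,"turn":0},
    {"tx":0,"ty":0,"tz":0.012,"turn":0},
    {"tx":0,"ty":0,"tz":0.007,"turn":0},
    {"tx":0,"ty":0,"tz":0,"turn":0}
  ],
  "fingers": 0.05
}}

```text
time_s: 2.65
tcp_pos: [663.2, 14.6, 60.6]
tool_rot: [-179.9, -0.1, 158.1]
ft_force: [-0.9, 0.3, -0.1]
gripper_width: 0.587
grip_force: 0.0
```

>>> {"fn": "jog_arm", "kwargs": {
  "motion": [
    {"tx":0,"ty":0,"tz":0,"turn":0},
    {"tx":0,"ty":0,"tz":0,"turn":0},
    {"tx":0,"ty":0,"tz":0,"turn":0},
    {"tx":0,"ty":0,"tz":0,"turn":0},
    {"tx":0,"ty":0,"tz":0,"turn":0},
    {"tx":0,"ty":0,"tz":0,"turn":0},
    {"tx":0,"ty":0,"tz":0,"turn":0},
    {"tx":0,"ty":0,"tz":0,"turn":0},
    {"tx":0,"ty":0,"tz":0,"turn":0},
    {"tx":0,"ty":0,"tz":0,"turn":0}
  ],
  "fingers": 0.0
}}

```text
time_s: 3.48
tcp_pos: [665.0, 13.8, 63.5]
tool_rot: [180.0, 0.1, 158.1]
ft_force: [-1.2, -2.9, 6.2]
gripper_width: 0.187
grip_force: 59.1
```

```bash
python3 - <<'E'
from h import *
p,d,*_=snap('scene','s2.png')
im=cv2.imread('pics/s2.png')[120:270,250:450]
cv2.imwrite('pics/s2c.png',cv2.resize(im,(800,600),interpolation=cv2.INTER_CUBIC))
E
```

```text
(no output)
```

View pics/s2c.png

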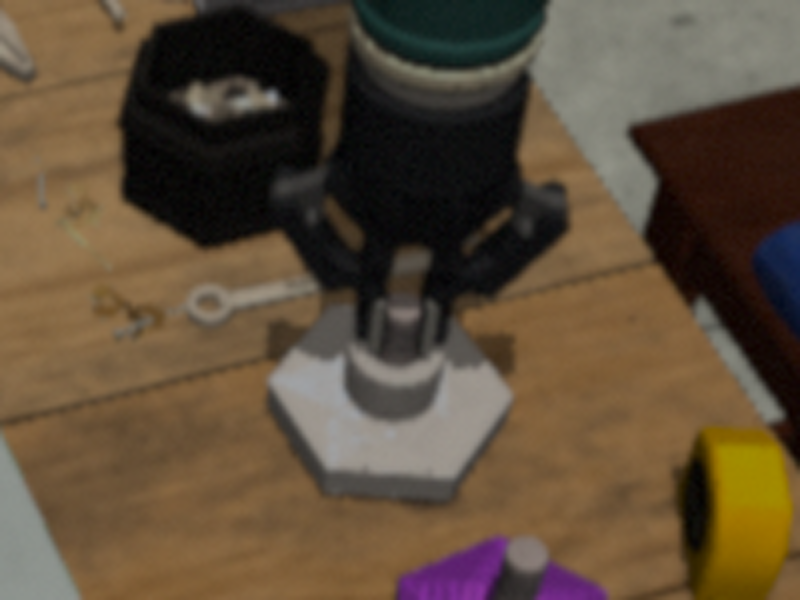

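The stud is gripped at (405,310 in the crop), with the fingertips just above the collar and the lids flat. I'm lifting now.

>>> {"fn": "jog_arm", "kwargs": {
  "motion": [
    {"tx":0,"ty":0,"tz":-0.004,"turn":0},
    {"tx":0,"ty":0,"tz":-0.008,"turn":0},
    {"tx":0,"ty":0,"tz":-0.013,"turn":0},
    {"tx":0,"ty":0,"tz":-0.018,"turn":0},
    {"tx":0,"ty":0,"tz":-0.02,"turn":0},
    {"tx":0,"ty":0,"tz":-0.02,"turn":0},
    {"tx":0,"ty":0,"tz":-0.018,"turn":0},
    {"tx":0,"ty":0,"tz":-0.012,"turn":0},
    {"tx":0,"ty":0,"tz":-0.007,"turn":0},
    {"tx":0,"ty":0,"tz":0,"turn":0}
  ]
}}

```text
time_s: 4.37
tcp_pos: [665.0, 14.8, 184.2]
tool_rot: [179.9, 0.1, 158.1]
ft_force: [0.4, 0.5, -4.4]
gripper_width: 0.186
grip_force: 58.8
```

>>> {"fn": "jog_arm", "kwargs": {
  "motion": [
    {"tx":0.01,"ty":-0.005,"tz":0,"turn":0},
    {"tx":0.016,"ty":-0.008,"tz":0,"turn":0},
    {"tx":0.02,"ty":-0.01,"tz":0,"turn":0},
    {"tx":0.025,"ty":-0.013,"tz":0,"turn":0},
    {"tx":0.026,"ty":-0.014,"tz":0,"turn":0},
    {"tx":0.025,"ty":-0.013,"tz":0,"turn":0},
    {"tx":0.02,"ty":-0.01,"tz":0,"turn":0},
    {"tx":0.016,"ty":-0.008,"tz":0,"turn":0},
    {"tx":0.01,"ty":-0.005,"tz":0,"turn":0},
    {"tx":0,"ty":0,"tz":0,"turn":0}
  ]
}}

```text
time_s: 5.2
tcp_pos: [473.4, -2.9, 181.5]
tool_rot: [-179.9, -0.2, 158.1]
ft_force: [-1.1, -0.9, -4.6]
gripper_width: 0.188
grip_force: 58.8
```

>>> {"fn": "jog_arm", "kwargs": {
  "motion": [
    {"tx":0,"ty":0,"tz":0,"turn":-2},
    {"tx":0,"ty":0,"tz":0,"turn":-3},
    {"tx":0,"ty":0,"tz":0,"turn":-3.5},
    {"tx":0,"ty":0,"tz":0,"turn":-3.5},
    {"tx":0,"ty":0,"tz":0,"turn":-3.5},
    {"tx":0,"ty":0,"tz":0,"turn":-3.5},
    {"tx":0,"ty":0,"tz":0,"turn":-3},
    {"tx":0,"ty":0,"tz":0,"turn":-2},
    {"tx":0,"ty":0,"tz":0,"turn":0},
    {"tx":0,"ty":0,"tz":0,"turn":0}
  ]
}}

```text
time_s: 6.03
tcp_pos: [477.0, -2.6, 182.1]
tool_rot: [-180.0, 0.0, -177.9]
ft_force: [-0.3, 0.5, -4.7]
gripper_width: 0.184
grip_force: 58.9
```

```bash
python3 - <<'E'
from h import *
p,d,K,E,c=snap('scene','s3.png')
p2,d2,K2,E2,c2=snap('top','t3.png')
im=cv2.imread('pics/s3.png')[20:230,200:480]; im2=cv2.imread('pics/t3.png')[200:410,110:390]
cv2.imwrite('pics/c3.png',np.vstack([cv2.resize(x,(400,300)) for x in(im,im2)]))
s=monitor.state();print(s['time_s'],s['tcp_pos'],s['tool_rot'],s['ft_force'],s['gripper_width'])
y=np.radians(s['tool_rot'][2]);R=np.array([[np.cos(y),np.sin(y)],[np.sin(y),-np.cos(y)]])
print(R.T@(np.array([475.3,-4])-s['tcp_pos'][:2]))
for dd,k,e in((d,K,E),(d2,K2,E2)):
    P=pts(dd,k,e);X,Y,Z=P[...,0],P[...,1],P[...,2]
    m=(np.hypot(X-475,Y+4)<70)
    print(np.histogram(Z[m],bins=np.arange(60,200,5)))
E
```

```text
6.1333 [476.69664394  -2.65844575 182.11449693] [-1.79994970e+02  3.14111395e-03 -1.77928982e+02] [ 0.38645626 -0.68720821 -4.94685018] 0.189277288046553
[ 1.44421302 -1.29020574]
(array([ 140,  214,  242,   86,  128,   70,    0,    0,    0,    0,    0,
          0,    0,   37,  106,  103,  106, 1024,   52,   48,   52,   52,
         56,  157,   13,   38,   47]), array([ 60,  65,  70,  75,  80,  85,  90,  95, 100, 105, 110, 115, 120,
       125, 130, 135, 140, 145, 150, 155, 160, 165, 170, 175, 180, 185,
       190, 195]))
(array([ 50, 112,  37,   1,   0,   0,   0,   0,   0,   0,   0,   0,   0,
         2,  10,   9, 156, 635,  26,   6,   1,   2,   7,   3,   0,   0,
         0]), array([ 60,  65,  70,  75,  80,  85,  90,  95, 100, 105, 110, 115, 120,
       125, 130, 135, 140, 145, 150, 155, 160, 165, 170, 175, 180, 185,
       190, 195]))
```

View pics/c3.png

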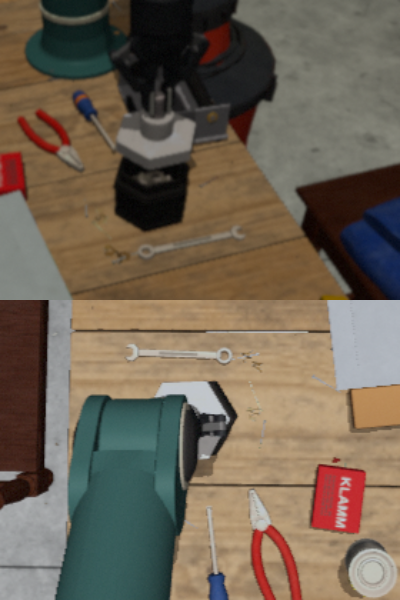

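The lids hang level over the drum, with the cover at (155,135) in the upper half of the crop and the drum below it. I'm checking the cover's centre and yaw.

```bash
python3 - <<'E'
from h import *
A=[]
for n,f in(('scene','s3'),('top','t3')):
    c=imaging.camera_info(n);P=pts(np.load(f'pics/{f}.png.npy'),np.array(c['K']),np.array(c['extrinsics']))
    X,Y,Z=P[...,0],P[...,1],P[...,2]
    q=P[(np.hypot(X-475,Y+4)<65)&(Z>143)&(Z<152)];A.append(q);print(n,len(q),np.median(q[:,2]),q.min(0),q.max(0),hexfit(q[:,:2]))
    if n=='scene':
        co=P[(np.hypot(X-475,Y+4)<30)&(Z>152)&(Z<174)]; 
        from scipy.optimize import least_squares
        print('collar',len(co),least_squares(lambda t:np.hypot(co[:,0]-t[0],co[:,1]-t[1])-23,[476,-4],loss='soft_l1').x)
    q=P[(np.hypot(X-475,Y+4)<80)&(Z>78)&(Z<90)];print('rim',len(q),hexfit(q[:,:2]))
q=np.vstack(A);print('both',hexfit(q[:,:2]))
# PCA plane
q=A[0];print('plane slope',np.linalg.lstsq(np.c_[q[:,:2]-q[:,:2].mean(0),np.ones(len(q))],q[:,2],rcond=None)[0])
E
```

```text
scene 1094 147.5433360588197 [422.70960255 -60.99753092 143.00123136] [529.82424254  58.53059696 151.96215102] (np.float64(318.015612025984), np.float64(2.0), array([476.64761031,  -1.06764501]), np.float64(106.00520400866122), np.float64(1.2368918121516401))
collar 216 [ 4.75738918e+02 -2.94360188e-01]
rim 237 (np.float64(250.21399822858058), np.float64(2.0), array([479.56693508,  -5.74161454]), np.float64(83.40466607619348), np.float64(4.048144713033821))
top 788 146.50375196450494 [426.49519525 -60.09119992 143.0262041 ] [529.51606241  38.63410569 151.73558294] (np.float64(277.49091497637335), np.float64(2.5), array([483.94691547, -12.19741363]), np.float64(92.49697165879122), np.float64(17.380651738417498))Traceback (most recent call last):
  File "<stdin>", line 11, in <module>
  File "h.py", line 15, in hexfit
    h=cv2.convexHull(Q.astype(np.float32))[:,0]
      ~~~~~~~~~~~~~~~~~~~~~~~~~~~~~~~~~~~~^^^^^
TypeError: 'NoneType' object is not subscriptable
```

>>> {"fn": "jog_arm", "kwargs": {
  "motion": [
    {"tx":0.001,"ty":-0.0018,"tz":0,"turn":0},
    {"tx":0,"ty":0,"tz":0.005,"turn":0},
    {"tx":0,"ty":0,"tz":0.008,"turn":0},
    {"tx":0,"ty":0,"tz":0.007,"turn":0},
    {"tx":0,"ty":0,"tz":0.005,"turn":0},
    {"tx":0,"ty":0,"tz":0.005,"turn":0},
    {"tx":0,"ty":0,"tz":0.004,"turn":0},
    {"tx":0,"ty":0,"tz":0.004,"turn":0},
    {"tx":0,"ty":0,"tz":0.003,"turn":0},
    {"tx":0,"ty":0,"tz":0,"turn":0}
  ]
}}

```text
time_s: 6.97
tcp_pos: [475.0, -4.5, 140.7]
tool_rot: [-180.0, -0.1, -177.9]
ft_force: [-1.1, -0.6, -4.4]
gripper_width: 0.188
grip_force: 58.9
```

>>> {"fn": "jog_arm", "kwargs": {
  "motion": [
    {"tx":0,"ty":0,"tz":0.001,"turn":0},
    {"tx":0,"ty":0,"tz":0.001,"turn":0},
    {"tx":0,"ty":0,"tz":0.001,"turn":0},
    {"tx":0,"ty":0,"tz":0.001,"turn":0},
    {"tx":0,"ty":0,"tz":0.001,"turn":0},
    {"tx":0,"ty":0,"tz":0.001,"turn":0},
    {"tx":0,"ty":0,"tz":0.001,"turn":0},
    {"tx":0,"ty":0,"tz":0.001,"turn":0},
    {"tx":0,"ty":0,"tz":0,"turn":0},
    {"tx":0,"ty":0,"tz":0,"turn":0}
  ]
}}

```text
time_s: 7.8
tcp_pos: [475.4, -4.5, 133.2]
tool_rot: [-180.0, -0.0, -177.9]
ft_force: [-0.5, -0.7, -5.3]
gripper_width: 0.186
grip_force: 58.9
```

>>> {"fn": "jog_arm", "kwargs": {
  "motion": [
    {"tx":0,"ty":0,"tz":0.001,"turn":0},
    {"tx":0,"ty":0,"tz":0.001,"turn":0},
    {"tx":0,"ty":0,"tz":0.001,"turn":0},
    {"tx":0,"ty":0,"tz":0.0005,"turn":0},
    {"tx":0,"ty":0,"tz":0.0005,"turn":0},
    {"tx":0,"ty":0,"tz":0.0005,"turn":0},
    {"tx":0,"ty":0,"tz":0,"turn":0},
    {"tx":0,"ty":0,"tz":0,"turn":0},
    {"tx":0,"ty":0,"tz":0,"turn":0},
    {"tx":0,"ty":0,"tz":0,"turn":0}
  ]
}}

```text
time_s: 8.63
tcp_pos: [475.5, -4.9, 129.4]
tool_rot: [-180.0, 0.0, -177.9]
ft_force: [-3.6, -2.0, 5.7]
gripper_width: 0.188
grip_force: 59.8
```

```bash
python3 - <<'E'
from h import *
p,d,K,E,c=snap('scene','s4.png')
P=pts(d,K,E);X,Y,Z=P[...,0],P[...,1],P[...,2]
q=P[(np.hypot(X-475,Y+4)<65)&(Z>86)&(Z<108)];print(len(q),np.percentile(q[:,2],[10,50,90]))
q=P[(np.hypot(X-475,Y+4)<65)&(Z>np.median(q[:,2])-4)&(Z<108)];print(hexfit(q[:,:2]))
for i in range(3):
    snap('scene'); s=monitor.state();print(s['tcp_pos'],s['ft_force'])
E
```

```text
1192 [92.13408652 95.0138857  96.95159306]
(np.float64(318.648372738006), np.float64(0.5), array([475.32871798,  -2.43341611]), np.float64(106.2161242460021), np.float64(1.450206543788397))
[475.44293222  -4.88398616 129.38070417] [-4.33155025 -2.455942    4.78572363]
[475.41662883  -4.89255462 129.36271627] [-3.11195669 -2.2264152   6.50123158]
[475.42308984  -4.89101067 129.37223977] [-2.33136161 -1.63200838  4.73440972]
```

Plate top measures about 95 mm (94 mm expected when home) and the force has reversed, so the lids are seated. Releasing the stud.

>>> {"fn": "jog_arm", "kwargs": {
  "motion": [
    {"tx":0,"ty":0,"tz":0,"turn":0},
    {"tx":0,"ty":0,"tz":0,"turn":0},
    {"tx":0,"ty":0,"tz":0,"turn":0},
    {"tx":0,"ty":0,"tz":0,"turn":0},
    {"tx":0,"ty":0,"tz":0,"turn":0},
    {"tx":0,"ty":0,"tz":0,"turn":0},
    {"tx":0,"ty":0,"tz":0,"turn":0},
    {"tx":0,"ty":0,"tz":0,"turn":0},
    {"tx":0,"ty":0,"tz":0,"turn":0},
    {"tx":0,"ty":0,"tz":0,"turn":0}
  ],
  "fingers": 0.0854
}}

```text
time_s: 9.67
tcp_pos: [475.4, -4.5, 128.8]
tool_rot: [-180.0, 0.0, -177.9]
ft_force: [1.2, 0.4, -0.3]
gripper_width: 1.001
grip_force: 0.0
```

```bash
python3 - <<'E'
from h import *
from scipy.optimize import least_squares
p,d,K,E,c=snap('scene','s5.png')
cv2.imwrite('pics/c5.png',cv2.resize(cv2.imread('pics/s5.png')[60:210,220:420],(800,600),interpolation=cv2.INTER_CUBIC))
P=pts(d,K,E);X,Y,Z=P[...,0],P[...,1],P[...,2]
m=np.hypot(X-475,Y+4)<65
q=P[m&(Z>86)&(Z<108)];print(np.percentile(q[:,2],[10,50,90]))
co=P[(np.hypot(X-475,Y+4)<30)&(Z>99)&(Z<122)];print('collar',len(co),least_squares(lambda t:np.hypot(co[:,0]-t[0],co[:,1]-t[1])-23,[476,-4],loss='soft_l1').x)
st=P[(np.hypot(X-475,Y+4)<16)&(Z>128)&(Z<160)];print('stud',len(st),np.percentile(st[:,2],[50,95]),least_squares(lambda t:np.hypot(st[:,0]-t[0],st[:,1]-t[1])-9,[476,-4],loss='soft_l1').x)
s=monitor.state();print(s['tcp_pos'],s['ft_force'],s['gripper_width'])
E
```

```text
[92.06091143 94.75977013 96.85207235]
collar 214 [474.40526137  -2.28259083]
stud 130 [146.24882883 155.69584298] [474.11375161  -2.46758481]
[475.3670797   -4.50820748 128.78923702] [-1.01668467  0.11570051  0.71561206] 1.0004729776019776
```

View pics/c5.png

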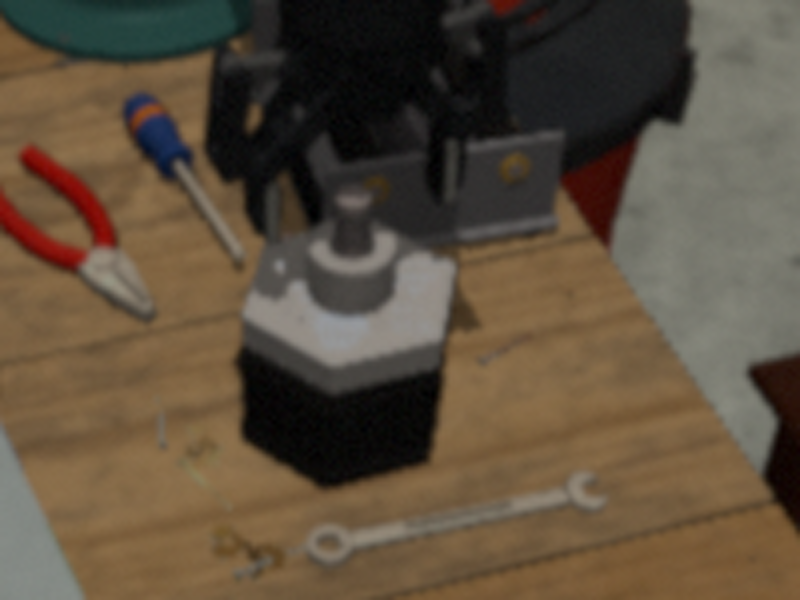

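The lids sit flat and seated on the drum, stud and collar at (350,200) and (350,270) in the crop, with the fingers clear to either side. I'm lowering around the collar.

>>> {"fn": "jog_arm", "kwargs": {
  "motion": [
    {"tx":0,"ty":0,"tz":0.003,"turn":0},
    {"tx":0,"ty":0,"tz":0.005,"turn":0},
    {"tx":0,"ty":0,"tz":0.006,"turn":0},
    {"tx":0,"ty":0,"tz":0.006,"turn":0},
    {"tx":0,"ty":0,"tz":0.005,"turn":0},
    {"tx":0,"ty":0,"tz":0.004,"turn":0},
    {"tx":0,"ty":0,"tz":0.003,"turn":0},
    {"tx":0,"ty":0,"tz":0.002,"turn":0},
    {"tx":0,"ty":0,"tz":0,"turn":0},
    {"tx":0,"ty":0,"tz":0,"turn":0}
  ]
}}

```text
time_s: 10.55
tcp_pos: [475.4, -4.5, 94.8]
tool_rot: [180.0, 0.0, -177.9]
ft_force: [0.1, 0.3, -0.6]
gripper_width: 0.999
grip_force: 0.0
```

>>> {"fn": "jog_arm", "kwargs": {
  "motion": [
    {"tx":0,"ty":0,"tz":0,"turn":0},
    {"tx":0,"ty":0,"tz":0,"turn":0},
    {"tx":0,"ty":0,"tz":0,"turn":0},
    {"tx":0,"ty":0,"tz":0,"turn":0},
    {"tx":0,"ty":0,"tz":0,"turn":0},
    {"tx":0,"ty":0,"tz":0,"turn":0},
    {"tx":0,"ty":0,"tz":0,"turn":0},
    {"tx":0,"ty":0,"tz":0,"turn":0},
    {"tx":0,"ty":0,"tz":0,"turn":0},
    {"tx":0,"ty":0,"tz":0,"turn":0}
  ],
  "fingers": 0.0
}}

```text
time_s: 11.38
tcp_pos: [475.6, -4.5, 95.4]
tool_rot: [180.0, 0.0, -177.9]
ft_force: [-1.9, 0.5, 6.5]
gripper_width: 0.524
grip_force: 60.5
```

>>> {"fn": "jog_arm", "kwargs": {
  "motion": [
    {"tx":0,"ty":0,"tz":-0.001,"turn":0},
    {"tx":0,"ty":0,"tz":-0.002,"turn":0},
    {"tx":0,"ty":0,"tz":-0.003,"turn":0},
    {"tx":0,"ty":0,"tz":-0.004,"turn":0},
    {"tx":0,"ty":0,"tz":-0.004,"turn":0},
    {"tx":0,"ty":0,"tz":-0.004,"turn":0},
    {"tx":0,"ty":0,"tz":-0.004,"turn":0},
    {"tx":0,"ty":0,"tz":-0.004,"turn":0},
    {"tx":0,"ty":0,"tz":-0.003,"turn":0},
    {"tx":0,"ty":0,"tz":-0.001,"turn":0}
  ]
}}

```text
time_s: 12.22
tcp_pos: [475.7, -4.5, 125.4]
tool_rot: [180.0, 0.1, -177.9]
ft_force: [-1.0, -0.4, -2.3]
gripper_width: 0.525
grip_force: 61.4
```

```bash
python3 - <<'E'
from h import *
snap('scene','s6.png')
cv2.imwrite('pics/c6.png',cv2.resize(cv2.imread('pics/s6.png')[60:210,220:420],(800,600),interpolation=cv2.INTER_CUBIC))
E
```

```text
(no output)
```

View pics/c6.png

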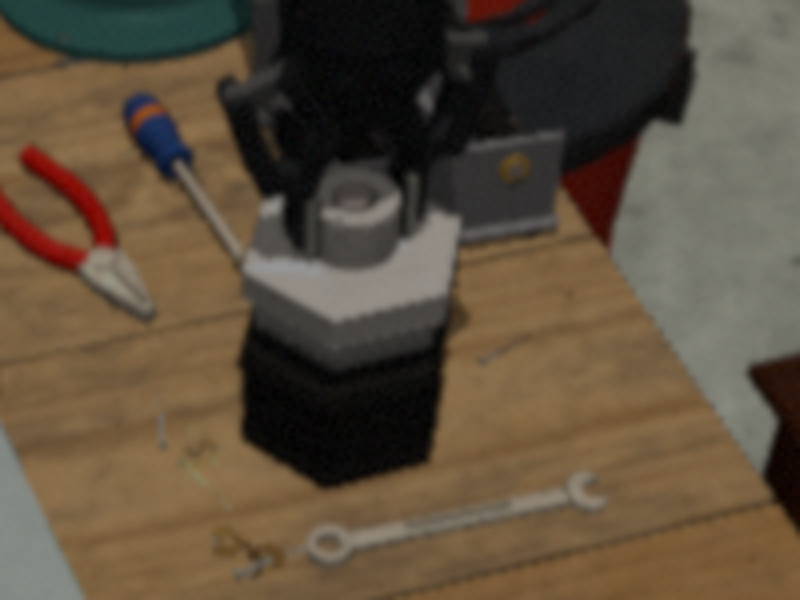

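The cover is rising alone, about 30 mm up. The inner flange stays on the drum at (340,350) and the stud top is at (350,200) inside the bore. Lifting on.

>>> {"fn": "jog_arm", "kwargs": {
  "motion": [
    {"tx":0,"ty":0,"tz":-0.003,"turn":0},
    {"tx":0,"ty":0,"tz":-0.006,"turn":0},
    {"tx":0,"ty":0,"tz":-0.009,"turn":0},
    {"tx":0,"ty":0,"tz":-0.012,"turn":0},
    {"tx":0,"ty":0,"tz":-0.014,"turn":0},
    {"tx":0,"ty":0,"tz":-0.013,"turn":0},
    {"tx":0,"ty":0,"tz":-0.01,"turn":0},
    {"tx":0,"ty":0,"tz":-0.006,"turn":0},
    {"tx":0,"ty":0,"tz":-0.003,"turn":0},
    {"tx":0,"ty":0,"tz":0,"turn":0}
  ]
}}

```text
time_s: 13.1
tcp_pos: [475.6, -4.5, 201.4]
tool_rot: [180.0, 0.1, -177.9]
ft_force: [-0.1, 0.6, -2.4]
gripper_width: 0.524
grip_force: 61.4
```

>>> {"fn": "jog_arm", "kwargs": {
  "motion": [
    {"tx":0,"ty":0,"tz":0,"turn":0},
    {"tx":0,"ty":0,"tz":0,"turn":0},
    {"tx":0,"ty":0,"tz":0,"turn":0},
    {"tx":0,"ty":0,"tz":0,"turn":0},
    {"tx":0,"ty":0,"tz":0,"turn":0},
    {"tx":0,"ty":0,"tz":0,"turn":0},
    {"tx":0,"ty":0,"tz":0,"turn":0},
    {"tx":0,"ty":0,"tz":0,"turn":0},
    {"tx":0,"ty":0,"tz":0,"turn":0},
    {"tx":0,"ty":0,"tz":0,"turn":0}
  ]
}}

```text
time_s: 13.93
tcp_pos: [475.4, -4.5, 200.8]
tool_rot: [180.0, 0.0, -177.9]
ft_force: [-0.1, 0.4, -2.2]
gripper_width: 0.524
grip_force: 61.4
```

```bash
python3 - <<'E'
from h import *
p,d,K,E,c=snap('scene','s7.png')
P=pts(d,K,E);X,Y,Z=P[...,0],P[...,1],P[...,2]
st=P[(np.hypot(X-475,Y+4)<14)&(Z>100)&(Z<165)];print(len(st),np.percentile(st[:,2],[5,50,97]))
cv2.imwrite('pics/c7.png',cv2.resize(cv2.imread('pics/s7.png')[30:210,200:440],(800,600),interpolation=cv2.INTER_CUBIC))
E
```

```text
130 [103.75263268 122.02986695 141.11372305]
```

View pics/c7.png

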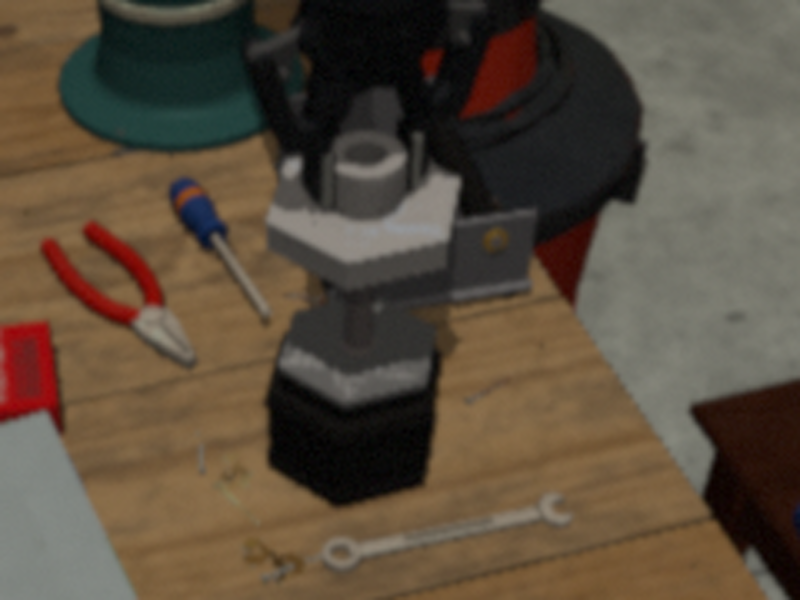

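The inner lid is seated (flange at (355,360), stud at (358,320)), and the cover is held level and clear above it at (360,220). Handing in.

```bash
python3 -c "
from station import ticket
print(ticket.finish_job())"
```

```text
the job is handed in; nothing more can be done
None
```

The inner lid is seated in the drum with its stud released, and the cover is held level about 25 mm above the stud top; I handed the job in at about 14 s, and no verdict came back.

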